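# Hook the hanger arm into the slotted upright

### The job

Hang the yellow hanger arm on the slotted upright: pick it up, press its two hook tabs straight into the upright's two slots, then down until it is fully home and hangs level by itself, and let go. Leave the blue screw-on arm where it is.

Things in the scene. Friction and masses are not known exactly. Their poses are not given: they have to be found in the camera images.
- hanger_arm: Loose yellow arm, 0.35 kg, stands as it will hang. Origin: underside, below the black band (grip here). +x to the hook tabs, z up. Bar 26 mm wide, 36 tall, x -75 to 89 mm, nose up to z 60 at its far end. Back plate 44 wide, 94 tall, rear face x = 95. Two tabs 12 wide at y = 0: necks 8 tall, undersides z = 30 and 82, reach 18 mm behind the plate; lips turn down 15 mm from there, slanting outward
- upright: Fixed grey channel 72 mm wide, 198 tall. Origin: z = 0 under the middle of its front face; +x goes level into the face (press direction), z up. Face 4 mm thick, hollow behind. Two slots at y = 0, 28 mm wide, 36 tall: z 95 to 131 and z 147 to 183. Foot plate 10 mm thick, 60 mm out in front of the face, 50 to each side. Pipe-frame posts right of it and by the robot are 315 tall: pass over at 0.4 m
- home (a point): Point on the upright where the arm's origin is when the arm is home (upper tab in upper slot, lower in lower): 95 mm in front of the face, y = 0, 65 mm up; axes as the upright, arm parallel to it. To enter, hold the arm about 22 mm above this height (17 to 26 fits), push along +x until its plate meets the face (6 N will do), then lower it 22 mm; the lips draw it in
- screw_on_arm: Bystander, not to be used: loose blue steel arm without hooks, with a screw-on back plate, lying on its side (about 160 x 100 x 44 mm). Origin on its underside, mid arm

How it is judged:
At the end, for the whole second after the job is handed in: The hanger arm hangs by both tabs in the two slots, in its place within 10 mm in and out, 14 mm sideways and about 12 mm in height, within about 10 degrees of level and square to the upright, resting on the upright and at rest (x of hanger_arm in the frame of upright between -0.105 and -0.085 m and y of hanger_arm in the frame of upright between -0.014 and 0.014 m and z of hanger_arm in the frame of upright between 0.05 and 0.077 m and angle between the z axis of hanger_arm and the z axis of upright, either way round below 0.17 rad and angle between the x axis of hanger_arm and the x axis of upright, either way round below 0.2 rad and contact force between hanger_arm and upright above 0.5 N and linear speed of hanger_arm below 0.02 m/s); the robot touches nothing.
It fails at once if the blue screw-on arm is moved more than 30 mm (distance of screw_on_arm from where it was at the start of the episode above 0.03 m).
It also fails if it takes over 54 s, if anything falls off the work surface, if the arm or the gripper's body presses on something with over 40 N, if the wrist force passes 120 N, or if a joint passes its speed limit or range.

### The arm

A 6-joint arm with a two-finger parallel gripper is mounted at the origin on the work surface; the furniture and walls round the work are solid. World frame = base frame: x ahead of the robot, y to its left, z up, the work surface at z = 0. Lengths are in m, angles in rad, forces in N, time in s.
With the tool pointing down it reaches from about 0.375 to 0.925 m from the base axis. Payload 5.7 kg.
Tool frame: the origin (TCP) lies midway between the tips of the shut fingers; the grasp point (between the pads) lies robot.grasp_offset behind it (robot.grasp_offset is the distance from the TCP to the grasp point, in m); z points along the fingers, y is the line along which they close (so a half turn about z gives the same grasp; the last joint's range is limited). The gripper opens to 88 mm and grips with 3 to 60 N. Pads are 20 mm wide; open, the fingers measure 115 mm over their backs; the gripper's body (75 mm by 178 mm) begins 61 mm behind the grasp point.
Start: joints at [-1.339, 0.359, 1.51, -0, 1.272, -0.115], TCP at [0.204, -0.564, 0.223] pointing down, gripper open.
Joint ranges: [-2.97, 2.97], [-1.01, 2.36], [0.21, 2.38], [-0.96, 4.11], [0.2, 2.71], [-2.98, 2.98]. Speed limits (rad/s): [2.39, 2.39, 3.14, 3.14, 3.14, 3.14].

### API

Orientations are given as a unit quaternion [x, y, z, w].
In Python, from station import robot, vision, ticket gives the robot as it stands.
- The arm moves only by the tool move_arm, never from a script. Its argument "commands" is a list of rows, each an object with "dp": the shift along the tool's x, y, z in units of 25 mm (1.0 is 25 mm), a list of three; "dr": the turn, a rotation vector about the tool's x, y, z in rad, a list of three. A call has 1 to 5 rows; each row is the pose to reach, as a shift and turn from the pose commanded when the call began, along the tool's axes at that moment; what a row does not reach only later rows make up. A row lasts 1/10 s, in which the tool goes at most 50 mm and 8.59 degrees, less where a joint would pass 70% of its speed; a pose out of reach is approached as far as the arm can. A call with a gripper value outside its range is refused whole. "fingers" is the finger opening in mm, from 0 to 87.8, set as the call begins (left out, the last holds). The fingers move at their own pace and stop on an object; "squeeze" is the grip in N (left out, the last holds). Time passes only in rows, so rows that repeat a pose let the fingers close. It gives the time, the measured TCP pose, the force, the opening and the grip force at its end, in the units of the state.
- robot.get_state(): the state, without advancing time (a new reading comes with each control period).
- vision.read_camera(name): name is "scene" or "top"; returns a dict with "pixels" (400x640x3 uint8, red, green, blue), "range_z" (400x640 float32, m along the optical axis (not along the pixel's ray), 0 where there is no reading), "K" (3x3 intrinsics, pixels), "rvec" (rotation vector, rad) and "tvec" (3), from world to camera coordinates, as OpenCV has them. Camera axes: x right, y down, z forward; pixel columns grow to the right and rows downward; lengths in m; the calibration is good to about 2 mm. A picture is of the moment at which its call begins.
- ticket.hand_in(): hands the job in; it is judged then, once.
The state is a dict: "time_s": time; "qpos": joint angles; "dq": joint speeds; "effort": joint torques, N m; "tcp_pos": TCP position; "eef_rot": TCP orientation; "contact_force": force on the tool from outside, world axes, zero at the start; "ft_torque": the same for the moment, N m; "gripper_width": finger opening in m; "grip_force": force on a finger pad.
Only numpy, scipy, OpenCV 4.12 (cv2) and the standard library are available. Lean on these libraries where they do the work, as an engineer would, in place of code of your own. Each camera call takes 0.05 s, during which the arm holds its last target. There are 200 camera calls.

## Working session

There is one attempt and no reset: what is moved stays moved. The work goes in short steps, Python scripts to look and compute and a tool call to move; the robot and the scene stay as the last step left them, time stands still between calls to the robot, and variables do not carry over. Pictures are saved under pics/ and viewed, at most 10 in all, crops included, and the job is handed in when it is done.

Besides the shell and the picture viewer there is one more tool, called after ">>>" as a command line: name --argument value ..., lists and objects as JSON in quotes. move_arm: Moves the arm, as the interface text tells. Its arguments: {"type":"object","properties":{"commands":{"type":"array","items":{"type":"object","properties":{"dp":{"type":"array","items":{"type":"number"}},"dr":{"type":"array","items":{"type":"number"}}}}},"fingers":{"type":"number"},"squeeze":{"type":"number"}},"required":["commands"]}

```bash
mkdir -p pics; cat > h.py <<'E'
import numpy as np, cv2
from station import robot, vision, ticket
def cam(n):
    d=vision.read_camera(n); R=cv2.Rodrigues(np.array(d['rvec'],float))[0]; K=np.array(d['K']); z=d['range_z']
    v,u=np.indices(z.shape)
    P=np.stack([(u-K[0,2])/K[0,0]*z,(v-K[1,2])/K[1,1]*z,z],-1)
    W=(P-np.array(d['tvec']).ravel())@R
    W[z==0]=np.nan
    return d['pixels'],W
E
python3 - <<'E'
from h import *
for n in('scene','top'):
    p,W=cam(n); cv2.imwrite(f'pics/{n}0.png',p[...,::-1]); np.savez(f'{n}0.npz',p=p,W=W)
    hsv=cv2.cvtColor(p,cv2.COLOR_RGB2HSV)
    m=(hsv[...,0]>18)&(hsv[...,0]<35)&(hsv[...,1]>120)&(hsv[...,2]>80)
    q=W[m]; print(n,m.sum(),np.nanmin(q,0),np.nanmax(q,0),np.nanmedian(q,0))
s=robot.get_state();print(s, robot.grasp_offset)
E
```

```text
scene 9103 [-0.13001993 -1.80221449 -0.7501264 ] [2.8266892  0.50230858 0.11933831] [ 2.62366156 -1.04378482 -0.1556243 ]
top 858 [ 0.363634   -0.03478642 -0.00557483] [0.5896179  0.51220998 0.09788993] [0.50079572 0.44861949 0.03540616]
{'time_s': 0.1, 'qpos': array([-1.33908804e+00,  3.59413422e-01,  1.51132082e+00, -1.68975799e-05,
        1.27251777e+00, -1.15099492e-01]), 'dq': array([-0.00011532, -0.00297412, -0.00160037,  0.00061508,  0.00100869,
       -0.00126741]), 'effort': array([ 1.13566766e-04, -5.16356671e+01, -2.71406347e+01,  6.76099048e-02,
        2.76840589e-02, -3.30144360e-05]), 'tcp_pos': array([ 0.20378009, -0.56366512,  0.22190659]), 'eef_rot': array([ 9.85002412e-01,  1.72538576e-01, -5.64066087e-05, -8.27801071e-04]), 'contact_force': array([-0.56370083,  0.31582147,  0.2405449 ]), 'ft_torque': array([-0.00613668,  0.0261457 ,  0.01068636]), 'grip_force': 0.0, 'gripper_width': 0.08775004130826583} 0.0187
```

View pics/scene0.png

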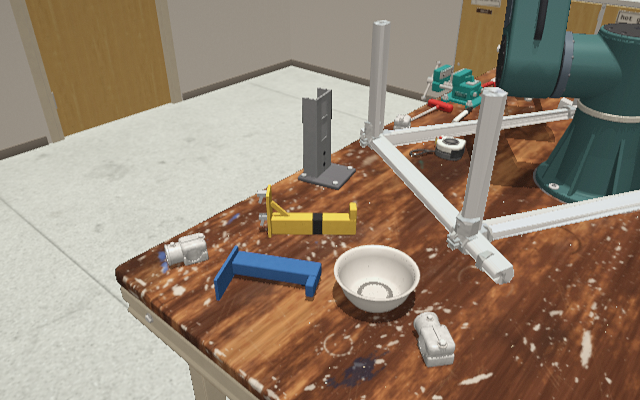

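View pics/top0.png

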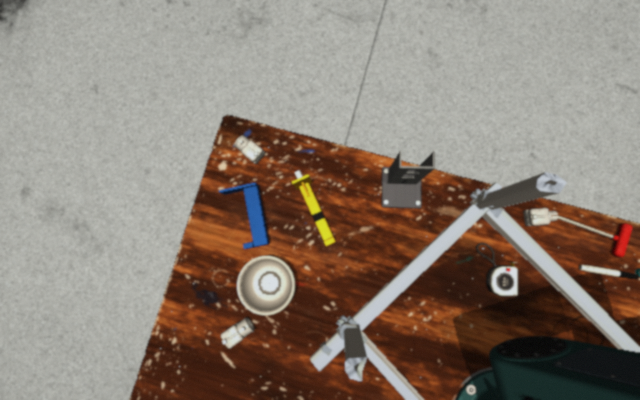

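The scene view shows the yellow arm at (310,222), tabs to the left, the upright at (318,140) and the blue arm at (265,270). In the top view they are at (315,210), (405,180) and (255,215). Next I measure the poses.

```bash
python3 - <<'E'
from h import *
for n,box in(('top',(165,255,285,345)),('scene',(180,245,255,365))):
    d=np.load(n+'0.npz');p,W=d['p'],d['W']
    hsv=cv2.cvtColor(p,cv2.COLOR_RGB2HSV)
    m=(hsv[...,0]>18)&(hsv[...,0]<35)&(hsv[...,1]>120)&(hsv[...,2]>60)
    b=np.zeros_like(m);b[box[0]:box[1],box[2]:box[3]]=1
    q=W[m&b]; q=q[np.isfinite(q[:,0])]
    print(n,len(q),np.percentile(q,[1,50,99],axis=0).round(3).tolist())
    t=q[(q[:,2]>.03)&(q[:,2]<.041)]
    r=cv2.minAreaRect(t[:,:2].astype(np.float32)*1000);print('bar top rect',len(t),r)
    c,s,vt=np.linalg.svd(t[:,:2]-t[:,:2].mean(0),full_matrices=False);a=vt[0]
    print('axis',a,np.degrees(np.arctan2(a[1],a[0])),'mean',t.mean(0))
    # plate points: top
    h=q[(q[:,2]>.06)]; print('high',len(h),h.mean(0),cv2.minAreaRect(h[:,:2].astype(np.float32)*1000))
    dk=(hsv[...,2]<45)&b; dk&=(W[...,2]>.028)&(W[...,2]<.042); k=W[dk]; print('band',len(k),k.mean(0) if len(k) else 0)
d=np.load('top0.npz');p,W=d['p'],d['W']
R=W[140:215,375:445].reshape(-1,3);R=R[np.isfinite(R[:,0])]
up=R[(R[:,2]>.15)&(R[:,2]<.25)];print('up',len(up),cv2.minAreaRect(up[:,:2].astype(np.float32)*1000),np.percentile(up[:,2],[1,50,99]))
ft=R[(R[:,2]>.006)&(R[:,2]<.016)];print('foot',len(ft),cv2.minAreaRect(ft[:,:2].astype(np.float32)*1000),cv2.boxPoints(cv2.minAreaRect(ft[:,:2].astype(np.float32)*1000)))
d=np.load('scene0.npz');p,W=d['p'],d['W']
R=W[80:195,295:360].reshape(-1,3);R=R[np.isfinite(R[:,0])];R=R[(R[:,2]>.03)&(R[:,2]<.21)&(np.hypot(R[:,0]-.55,R[:,1]-.2)<.3)]
print('scene up',len(R),np.percentile(R,[1,50,99],axis=0),cv2.minAreaRect(R[:,:2].astype(np.float32)*1000),cv2.boxPoints(cv2.minAreaRect(R[:,:2].astype(np.float32)*1000)))
c=cv2.resize(np.load('top0.npz')['p'][130:260,270:450],None,fx=4,fy=4,interpolation=2)
cv2.imwrite('pics/c1.png',c[...,::-1])
E
```

```text
top 875 [[0.409, 0.4, -0.004], [0.502, 0.451, 0.035], [0.571, 0.496, 0.094]]
bar top rect 556 ((482.8116455078125, 445.381103515625), (164.5816650390625, 35.82550811767578), 23.896175384521484)
axis [-0.90149788 -0.43278352] -154.35566065951795 mean [0.48895741 0.44476244 0.03511815]
high 121 [0.53921638 0.46832834 0.0791534 ] ((488.1175537109375, 441.8589782714844), (166.86924743652344, 43.064701080322266), 26.83954620361328)
band 37 [0.47701236 0.43858008 0.03561539]
scene 2018 [[0.406, 0.407, -0.0], [0.496, 0.458, 0.031], [0.561, 0.499, 0.094]]
bar top rect 662 ((482.66619873046875, 449.0435791015625), (168.66549682617188, 40.998046875), 22.898046493530273)
axis [-0.90198795 -0.4317612 ] -154.42061754006983 mean [0.48695278 0.45012768 0.03517902]
high 156 [0.54236971 0.47901644 0.07677138] ((487.8206787109375, 442.9138488769531), (168.9951934814453, 42.11252212524414), 29.17197036743164)
band 21 [0.47130309 0.4507414  0.0307734 ]
up 380 ((581.4039916992188, 228.3905487060547), (72.25659942626953, 36.69165802001953), 89.62252807617188) [0.15056613 0.18660309 0.1994704 ]
foot 1031 ((555.2483520507812, 228.99964904785156), (97.06826782226562, 103.45598602294922), 89.28758239746094) [[502.9209  181.11244]
 [606.3689  179.8261 ]
 [607.5758  276.88684]
 [504.1278  278.17322]]
scene up 2100 [[0.56200943 0.19207633 0.03148037]
 [0.56941084 0.25987548 0.12316067]
 [0.59975363 0.26725702 0.19793517]] ((581.6788330078125, 229.0106964111328), (82.52348327636719, 40.75868606567383), 89.40315246582031) [[560.8708  187.96347]
 [601.62726 187.53891]
 [602.4869  270.05792]
 [561.7304  270.48248]]
```

View pics/c1.png

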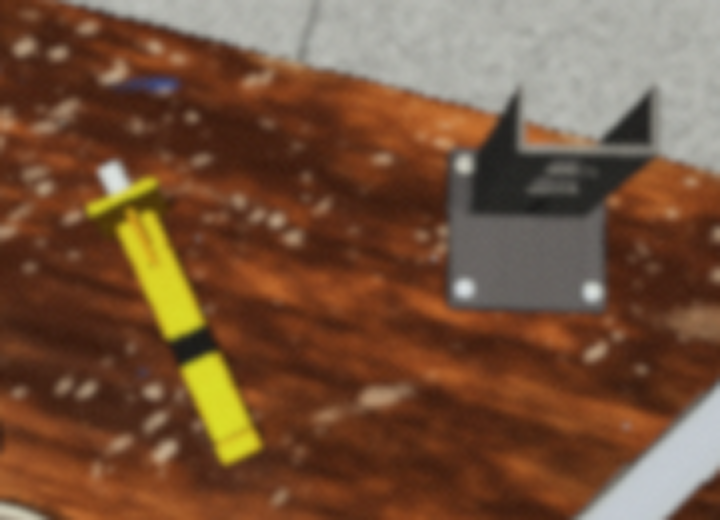

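The top crop shows the bar running from (240,450) to the plate at (125,195), with its tabs beyond, and the black band at (193,345). The upright face runs along about (530,215).

- **Hanger arm:** origin about (0.4765, 0.441), yaw 25.6°.
- **Upright:** face at about x 0.562, y 0.2287, yaw about -0.6°.

The sizes match the given ones. I'll raise the tool and square it to the world axes.

>>> move_arm --commands '[{"dp": [0, 0, -7.2], "dr": [0, 0, 0.347]}, {"dp": [0, 0, -7.2], "dr": [0, 0, 0.347]}, {"dp": [0, 0, -7.2], "dr": [0, 0, 0.347]}, {"dp": [0, 0, -7.2], "dr": [0, 0, 0.347]}, {"dp": [0, 0, -7.2], "dr": [0, 0, 0.347]}]' --fingers 70

```text
time_s: 0.6
tcp_pos: [0.2045, -0.5663, 0.4079]
eef_rot: [1.0, -0.0, 0.001, 0.004]
contact_force: [0.6, -1.2, -0.6]
gripper_width: 0.0696
grip_force: 0.0
```

>>> move_arm --commands '[{"dp": [7.8, -6.2, 0]}, {"dp": [7.8, -6.2, 0]}, {"dp": [7.8, -6.2, 0]}, {"dp": [7.8, -6.2, 0]}, {"dp": [7.8, -6.2, 0]}]'

```text
$.commands[0]: bad value
```

>>> move_arm --commands '[{"dp": [5.2, -8.4, 0]}, {"dp": [5.2, -8.4, 0]}, {"dp": [5.2, -8.4, 0]}, {"dp": [5.2, -8.4, 0]}, {"dp": [5.2, -8.4, 0]}]'

```text
$.commands[0]: bad value
```

>>> move_arm --commands '[{"dp": [1.6, -9.6, 0]}, {"dp": [1.6, -9.6, 0]}, {"dp": [1.6, -9.6, 0]}, {"dp": [1.6, -9.6, 0]}, {"dp": [1.6, -9.6, 0]}]'

```text
$.commands[0]: bad value
```

>>> move_arm --commands '[{"dp": [-0.8, -9.6, 0]}, {"dp": [-0.8, -9.6, 0]}, {"dp": [-0.8, -9.6, 0]}, {"dp": [-0.8, -9.6, 0]}, {"dp": [-0.8, -9.6, 0]}]'

```text
$.commands[0]: bad value
```

>>> move_arm --commands '[{"dp": [-2.9, -6.4, 0], "dr": [0, 0, -0.447]}, {"dp": [-2.9, -6.4, 0], "dr": [0, 0, -0.447]}, {"dp": [-2.9, -6.4, 0], "dr": [0, 0, -0.447]}, {"dp": [-2.9, -6.4, 0], "dr": [0, 0, -0.447]}, {"dp": [-2.9, -6.4, 0], "dr": [0, 0, -0.447]}]'

```text
time_s: 1.1
tcp_pos: [0.1304, -0.4005, 0.4016]
eef_rot: [0.975, 0.221, -0.0, -0.001]
contact_force: [-0.1, -1.0, 0.2]
gripper_width: 0.0696
grip_force: 0.0
```

>>> move_arm --commands '[{"dp": [10, -0.5, 0], "dr": [0, 0, 0.447]}, {"dp": [10, -0.5, 0], "dr": [0, 0, 0.447]}, {"dp": [10, -0.5, 0], "dr": [0, 0, 0.447]}, {"dp": [10, -0.5, 0], "dr": [0, 0, 0.447]}, {"dp": [10, -0.5, 0], "dr": [0, 0, 0.447]}]'

```text
time_s: 1.6
tcp_pos: [0.3298, -0.2976, 0.4015]
eef_rot: [1.0, -0.002, -0.0, -0.0]
contact_force: [0.6, -0.7, -0.2]
gripper_width: 0.07
grip_force: 0.0
```

>>> move_arm --commands '[{"dp": [4, -9, 0], "dr": [0, 0, 0]}, {"dp": [4, -9, 0], "dr": [0, 0, 0]}, {"dp": [4, -9, 0], "dr": [0, 0, 0]}, {"dp": [4, -9, 0], "dr": [0, 0, 0]}, {"dp": [4, -9, 0], "dr": [0, 0, 0]}]'

```text
time_s: 2.1
tcp_pos: [0.4292, -0.071, 0.4016]
eef_rot: [1.0, -0.0, -0.0, -0.0]
contact_force: [1.1, 0.3, 0.1]
gripper_width: 0.0698
grip_force: 0.0
```

>>> move_arm --commands '[{"dp": [2.8, -9.4, 0], "dr": [0, 0, 0]}, {"dp": [2.8, -9.4, 0], "dr": [0, 0, 0]}, {"dp": [2.8, -9.4, 0], "dr": [0, 0, 0]}, {"dp": [2.8, -9.4, 0], "dr": [0, 0, 0]}, {"dp": [2.8, -9.4, 0], "dr": [0, 0, 0]}]'

```text
time_s: 2.6
tcp_pos: [0.4989, 0.1648, 0.4012]
eef_rot: [1.0, 0.0, -0.001, -0.0]
contact_force: [1.1, -0.3, -0.4]
gripper_width: 0.07
grip_force: 0.0
```

>>> move_arm --commands '[{"dp": [-1.6, -9.6, 0], "dr": [0, 0, -0.447]}, {"dp": [-1.6, -9.6, 0], "dr": [0, 0, -0.447]}, {"dp": [-1.6, -9.6, 0], "dr": [0, 0, -0.447]}, {"dp": [-1.6, -9.6, 0], "dr": [0, 0, -0.447]}, {"dp": [-1.6, -9.6, 0], "dr": [0, 0, -0.447]}]'

```text
time_s: 3.1
tcp_pos: [0.4576, 0.4051, 0.4007]
eef_rot: [0.975, 0.222, -0.001, 0.0]
contact_force: [1.0, -0.0, -0.2]
gripper_width: 0.0701
grip_force: 0.0
```

>>> move_arm --commands '[{"dp": [1.3, -0.97, 8], "dr": [0, 0, 0]}, {"dp": [1.3, -0.97, 8], "dr": [0, 0, 0]}, {"dp": [1.3, -0.97, 8], "dr": [0, 0, 0]}, {"dp": [1.3, -0.97, 8], "dr": [0, 0, 0]}, {"dp": [1.3, -0.97, 8], "dr": [0, 0, 0]}]'

```text
time_s: 3.6
tcp_pos: [0.4731, 0.436, 0.194]
eef_rot: [0.975, 0.222, -0.006, 0.003]
contact_force: [-0.1, -0.5, -0.1]
gripper_width: 0.0701
grip_force: 0.0
```

```bash
python3 - <<'E'
from h import *
p,W=cam('scene');c=cv2.resize(p[150:330,180:420],None,fx=3,fy=3);cv2.imwrite('pics/a.png',c[...,::-1])
s=robot.get_state();print(s['tcp_pos'],s['eef_rot'])
E
```

```text
[0.4744897  0.43668081 0.1972906 ] [ 0.97511676  0.22163831 -0.00450486  0.00186005]
```

View pics/a.png

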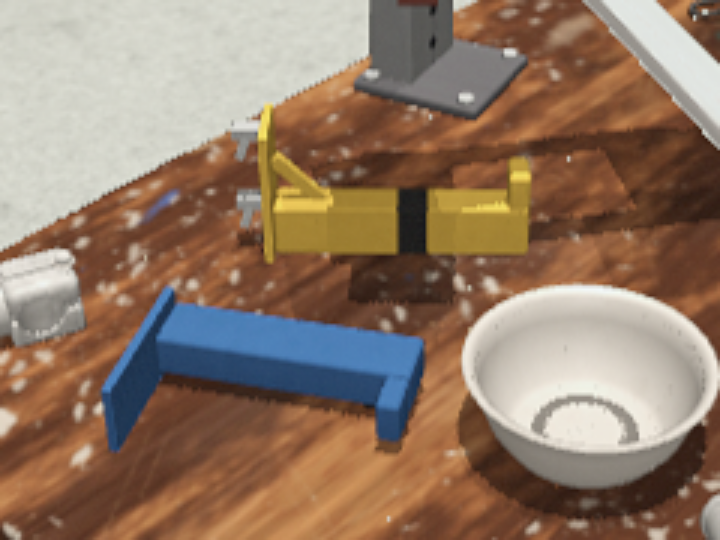

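The crop shows the arm standing clear at (400,225) with its band at (412,220). The gripper is above the frame of view, and the blue arm and bowl are clear of the descent.

>>> move_arm --commands '[{"dp": [0, 0, 2], "dr": [0, 0, 0]}, {"dp": [0, 0, 4], "dr": [0, 0, 0]}, {"dp": [0, 0, 5.5], "dr": [0, 0, 0]}, {"dp": [0, 0, 6.2], "dr": [0, 0, 0]}, {"dp": [0, 0, 6.2], "dr": [0, 0, 0]}]'

```text
time_s: 4.15
tcp_pos: [0.4766, 0.4375, 0.047]
eef_rot: [0.975, 0.221, -0.001, 0.0]
contact_force: [-0.9, 0.6, 0.6]
gripper_width: 0.0701
grip_force: 0.0
```

```bash
python3 - <<'E'
from h import *
p,W=cam('scene');c=cv2.resize(p[110:290,220:420],None,fx=3,fy=3);cv2.imwrite('pics/b.png',c[...,::-1])
s=robot.get_state();print(s['tcp_pos'],s['eef_rot'],s['contact_force'])
E
```

```text
[0.47776289 0.43838418 0.04876208] [ 9.75183777e-01  2.21396368e-01  4.40010347e-04 -2.34950185e-04] [ 0.8084527  -0.15542053 -0.26194749]
```

View pics/b.png

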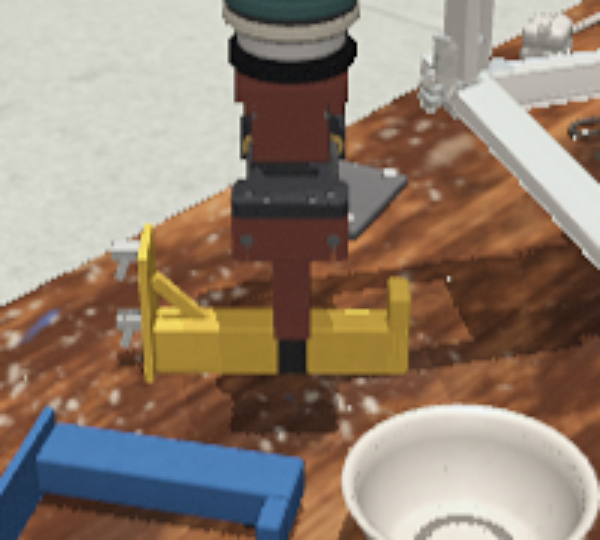

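The near finger is centred on the band at (290,340) and the fingers straddle the bar. I'll lower and grip.

>>> move_arm --commands '[{"dp": [0, -0.1, 0.8], "dr": [0, 0, 0]}, {"dp": [0, -0.1, 1.5], "dr": [0, 0, 0]}, {"dp": [0, -0.1, 1.5], "dr": [0, 0, 0]}, {"dp": [0, -0.1, 1.5], "dr": [0, 0, 0]}]'

```text
time_s: 4.6
tcp_pos: [0.4772, 0.4412, 0.0126]
eef_rot: [0.975, 0.222, 0.002, -0.001]
contact_force: [-0.0, 0.3, -0.4]
gripper_width: 0.0701
grip_force: 0.0
```

>>> move_arm --commands '[{"dp": [0, 0, 0], "dr": [0, 0, 0]}, {"dp": [0, 0, 0], "dr": [0, 0, 0]}, {"dp": [0, 0, 0], "dr": [0, 0, 0]}, {"dp": [0, 0, 0], "dr": [0, 0, 0]}, {"dp": [0, 0, 0], "dr": [0, 0, 0]}]' --fingers 10 --squeeze 40

```text
time_s: 5.1
tcp_pos: [0.4756, 0.4401, 0.0104]
eef_rot: [0.975, 0.222, 0.0, -0.0]
contact_force: [0.3, -0.5, 0.0]
gripper_width: 0.0336
grip_force: 0.0
```

>>> move_arm --commands '[{"dp": [0, 0, 0], "dr": [0, 0, 0]}, {"dp": [0, 0, 0], "dr": [0, 0, 0]}, {"dp": [0, 0, 0], "dr": [0, 0, 0]}, {"dp": [0, 0, 0], "dr": [0, 0, 0]}, {"dp": [0, 0, 0], "dr": [0, 0, 0]}]'

```text
time_s: 5.6
tcp_pos: [0.4757, 0.4397, 0.0103]
eef_rot: [0.975, 0.222, -0.0, 0.0]
contact_force: [0.6, -4.0, 2.5]
gripper_width: 0.0255
grip_force: 40.0
```

>>> move_arm --commands '[{"dp": [0, 0, -1.5], "dr": [0, 0, 0]}, {"dp": [0, 0, -3], "dr": [0, 0, 0]}, {"dp": [-2, 0, -3.6], "dr": [0, 0, 0]}, {"dp": [-2, 0, -3.6], "dr": [0, 0, 0]}, {"dp": [-2, 0, -3.6], "dr": [0, 0, 0]}]'

```text
time_s: 6.1
tcp_pos: [0.4285, 0.4179, 0.1]
eef_rot: [0.975, 0.222, -0.001, -0.0]
contact_force: [1.0, 0.4, -3.3]
gripper_width: 0.0258
grip_force: 40.0
```

>>> move_arm --commands '[{"dp": [-0.8, 1.3, 0], "dr": [0, 0, 0.09]}, {"dp": [-1.6, 2.7, 0], "dr": [0, 0, 0.18]}, {"dp": [-2.3, 4, 0], "dr": [0, 0, 0.27]}, {"dp": [-3, 5.3, 0], "dr": [0, 0, 0.36]}, {"dp": [-3.65, 6.6, 0], "dr": [0, 0, 0.457]}]'

```text
time_s: 6.6
tcp_pos: [0.42, 0.2293, 0.0996]
eef_rot: [1.0, -0.007, -0.0, -0.0]
contact_force: [1.0, -0.3, -4.8]
gripper_width: 0.0261
grip_force: 40.0
```

>>> move_arm --commands '[{"dp": [0, 0, 0], "dr": [0, 0, 0]}, {"dp": [0, 0, 0], "dr": [0, 0, 0]}, {"dp": [0, 0, 0], "dr": [0, 0, 0]}]'

```text
time_s: 6.9
tcp_pos: [0.4206, 0.2312, 0.1]
eef_rot: [1.0, -0.005, 0.0, -0.0]
contact_force: [0.1, 0.6, -4.1]
gripper_width: 0.0258
grip_force: 40.0
```

```bash
python3 - <<'E'
from h import *
p,W=cam('scene');c=cv2.resize(p[70:220,240:420],None,fx=4,fy=4);cv2.imwrite('pics/c.png',c[...,::-1])
s=robot.get_state();print(s['tcp_pos'],s['eef_rot'],s['contact_force'])
hsv=cv2.cvtColor(p,cv2.COLOR_RGB2HSV);m=(hsv[...,0]>18)&(hsv[...,0]<35)&(hsv[...,1]>120)&(hsv[...,2]>60)
m[:70]=0;m[220:]=0;m[:,:240]=0;m[:,420:]=0
q=W[m];q=q[np.hypot(q[:,0]-.45,q[:,1]-.23)<.2];print(len(q),np.percentile(q,[1,50,99],axis=0))
side=q[(q[:,2]>.09)&(q[:,2]<.117)&(q[:,0]<.49)];print(len(side),'yaw',np.polyfit(side[:,0],side[:,1],1))
for a in(.35,.38,.40,.43,.46,.49):
    t=q[abs(q[:,0]-a)<.012]; print(a,len(t),np.percentile(t[:,2],[1,99]))
np.savez('c.npz',p=p,W=W)
p,W=cam('top');c2=cv2.resize(p[130:250,330:470],None,fx=4,fy=4);cv2.imwrite('pics/d.png',np.hstack([c2])[...,::-1]);np.savez('ct.npz',p=p,W=W)
E
```

```text
[0.42034851 0.23134081 0.10003372] [ 9.99989770e-01 -4.49875362e-03  2.90781085e-04 -3.70641009e-04] [-0.05955506 -0.36993475 -4.61935999]
1701 [[0.34603036 0.20867693 0.09055834]
 [0.45089994 0.24321082 0.11999963]
 [0.51489934 0.25478606 0.19720124]]
620 yaw [0.00481295 0.24161052]
0.35 264 [0.09136936 0.15038888]
0.38 224 [0.02222309 0.19650087]
0.4 240 [0.00099592 0.20427587]
0.43 51 [0.0916556  0.12658363]
0.46 192 [0.09209026 0.12732254]
0.49 244 [0.09071356 0.15192897]
```

View pics/c.png

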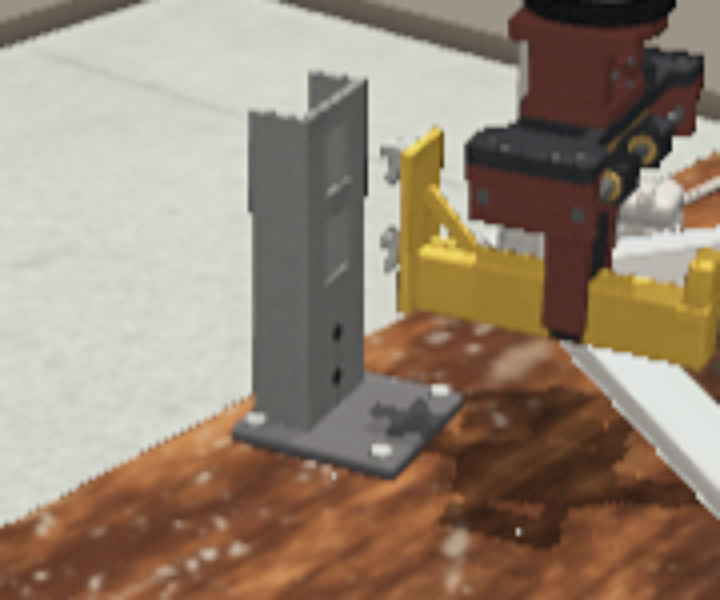

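View pics/d.png

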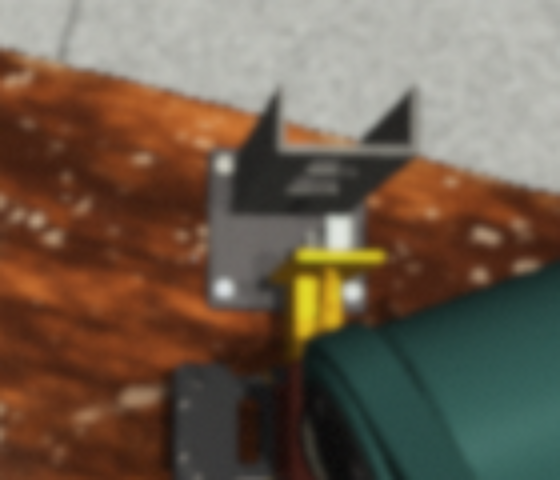

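The scene crop shows the arm level in front of the upright, its tabs at (392,160) and (392,250) facing the slots at (340,150) and (338,230). The top view shows the plate square to the face. I'll lower 2.5 mm, shift 2 mm sideways and press in.

>>> move_arm --commands '[{"dp": [0, 0.08, 0.1], "dr": [0, 0, 0]}, {"dp": [0.4, 0.08, 0.1], "dr": [0, 0, 0]}, {"dp": [0.8, 0.08, 0.1], "dr": [0, 0, 0]}, {"dp": [1.2, 0.08, 0.1], "dr": [0, 0, 0]}, {"dp": [1.5, 0.08, 0.1], "dr": [0, 0, 0]}]'

```text
time_s: 7.5
tcp_pos: [0.4589, 0.228, 0.0979]
eef_rot: [1.0, -0.005, 0.001, -0.0]
contact_force: [-0.3, -1.5, -4.1]
gripper_width: 0.0258
grip_force: 40.0
```

>>> move_arm --commands '[{"dp": [0.1, 0, 0], "dr": [0, 0, 0]}, {"dp": [0.2, 0, 0], "dr": [0, 0, 0]}, {"dp": [0.3, 0, 0], "dr": [0, 0, 0]}, {"dp": [0.3, 0, 0], "dr": [0, 0, 0]}]'

```text
time_s: 7.9
tcp_pos: [0.4647, 0.2278, 0.0977]
eef_rot: [1.0, -0.005, 0.0, -0.0]
contact_force: [0.0, 0.8, -3.3]
gripper_width: 0.0257
grip_force: 40.0
```

>>> move_arm --commands '[{"dp": [0.05, 0, 0], "dr": [0, 0, 0]}, {"dp": [0.1, 0, 0], "dr": [0, 0, 0]}, {"dp": [0.1, 0, 0], "dr": [0, 0, 0]}]'

```text
time_s: 8.2
tcp_pos: [0.4671, 0.2278, 0.0978]
eef_rot: [1.0, -0.005, 0.0, -0.0]
contact_force: [-0.2, 0.6, -3.8]
gripper_width: 0.0256
grip_force: 40.0
```

>>> move_arm --commands '[{"dp": [0.05, 0, 0], "dr": [0, 0, 0]}, {"dp": [0.1, 0, 0], "dr": [0, 0, 0]}, {"dp": [0.1, 0, 0], "dr": [0, 0, 0]}]'

```text
time_s: 8.5
tcp_pos: [0.4681, 0.2277, 0.0975]
eef_rot: [1.0, -0.005, -0.001, 0.0]
contact_force: [-4.9, 0.7, -1.2]
gripper_width: 0.0257
grip_force: 40.0
```

The plate met the face with about 5 N, at the expected depth. Now I lower it.

>>> move_arm --commands '[{"dp": [0.02, 0, 0.1], "dr": [0, 0, 0]}, {"dp": [0.02, 0, 0.2], "dr": [0, 0, 0]}, {"dp": [0.02, 0, 0.3], "dr": [0, 0, 0]}, {"dp": [0.02, 0, 0.4], "dr": [0, 0, 0]}, {"dp": [0.02, 0, 0.5], "dr": [0, 0, 0]}]'

```text
time_s: 9.0
tcp_pos: [0.4681, 0.2273, 0.0849]
eef_rot: [1.0, -0.005, -0.002, 0.0]
contact_force: [-6.5, 0.4, -1.0]
gripper_width: 0.0261
grip_force: 40.0
```

>>> move_arm --commands '[{"dp": [0, 0, 0.1], "dr": [0, 0, 0]}, {"dp": [0, 0, 0.2], "dr": [0, 0, 0]}, {"dp": [0, 0, 0.3], "dr": [0, 0, 0]}, {"dp": [0, 0, 0.36], "dr": [0, 0, 0]}, {"dp": [0, 0, 0.36], "dr": [0, 0, 0]}]'

```text
time_s: 9.5
tcp_pos: [0.4681, 0.2273, 0.0757]
eef_rot: [1.0, -0.005, -0.002, 0.0]
contact_force: [-5.7, 0.4, -3.5]
gripper_width: 0.0258
grip_force: 40.0
```

>>> move_arm --commands '[{"dp": [0, 0, 0.06], "dr": [0, 0, 0]}, {"dp": [0, 0, 0.12], "dr": [0, 0, 0]}, {"dp": [0, 0, 0.12], "dr": [0, 0, 0]}]'

```text
time_s: 9.8
tcp_pos: [0.4678, 0.2273, 0.0731]
eef_rot: [1.0, -0.005, -0.002, 0.0]
contact_force: [-7.2, -0.1, 3.2]
gripper_width: 0.0254
grip_force: 40.0
```

It has bottomed: the vertical force went from -3.5 N to +3.2 N at the home height. I'll open slowly and look.

>>> move_arm --commands '[{"dp": [0, 0, 0], "dr": [0, 0, 0]}, {"dp": [0, 0, 0], "dr": [0, 0, 0]}, {"dp": [0, 0, 0], "dr": [0, 0, 0]}, {"dp": [0, 0, 0], "dr": [0, 0, 0]}, {"dp": [0, 0, 0], "dr": [0, 0, 0]}]' --fingers 60

```text
time_s: 10.3
tcp_pos: [0.4704, 0.2278, 0.0733]
eef_rot: [1.0, -0.005, 0.0, -0.0]
contact_force: [0.2, -0.6, 1.6]
gripper_width: 0.0594
grip_force: 0.0
```

```bash
python3 - <<'E'
from h import *
p,W=cam('scene');c=cv2.resize(p[70:220,240:420],None,fx=4,fy=4);cv2.imwrite('pics/e.png',c[...,::-1])
s=robot.get_state();print(s['tcp_pos'],s['gripper_width'],s['contact_force'])
E
```

```text
[0.4702811  0.22775375 0.07328213] 0.0597373022684619 [ 1.49702971  0.43057804 -0.54804131]
```

View pics/e.png

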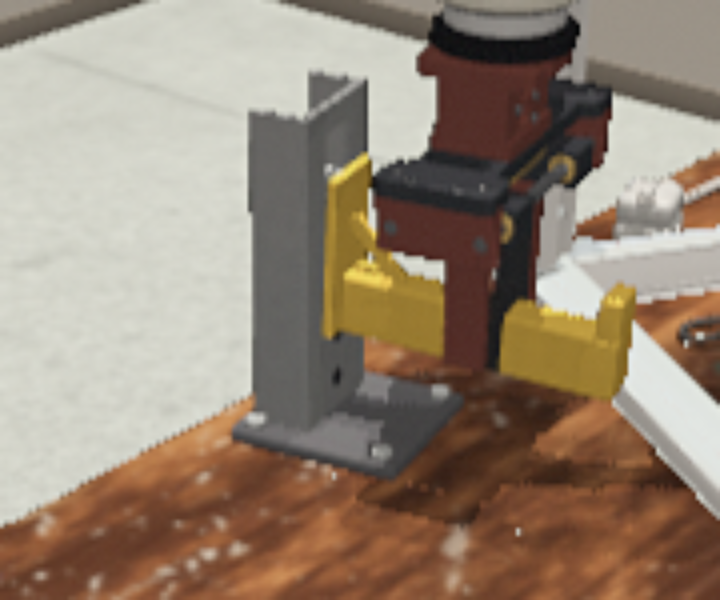

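The fingers are open and the arm hangs level by itself, its plate flat on the face at (345,250). I'll withdraw straight up and verify.

>>> move_arm --commands '[{"dp": [0, 0, -1], "dr": [0, 0, 0]}, {"dp": [0, 0, -2.5], "dr": [0, 0, 0]}, {"dp": [0, 0, -4.5], "dr": [0, 0, 0]}, {"dp": [0, 0, -6.5], "dr": [0, 0, 0]}, {"dp": [0, 0, -8], "dr": [0, 0, 0]}]'

```text
time_s: 10.85
tcp_pos: [0.4707, 0.2279, 0.2765]
eef_rot: [1.0, -0.005, 0.002, -0.001]
contact_force: [0.6, 0.4, -0.1]
gripper_width: 0.0599
grip_force: 0.0
```

>>> move_arm --commands '[{"dp": [0, 0, 0], "dr": [0, 0, 0]}, {"dp": [0, 0, 0], "dr": [0, 0, 0]}, {"dp": [0, 0, 0], "dr": [0, 0, 0]}, {"dp": [0, 0, 0], "dr": [0, 0, 0]}, {"dp": [0, 0, 0], "dr": [0, 0, 0]}]'

```text
time_s: 11.35
tcp_pos: [0.4692, 0.2274, 0.2716]
eef_rot: [1.0, -0.005, -0.001, 0.0]
contact_force: [-0.2, 0.3, 0.7]
gripper_width: 0.06
grip_force: 0.0
```

```bash
python3 - <<'E'
from h import *
p,W=cam('scene');c=cv2.resize(p[70:220,240:420],None,fx=4,fy=4);cv2.imwrite('pics/f.png',c[...,::-1])
hsv=cv2.cvtColor(p,cv2.COLOR_RGB2HSV);m=(hsv[...,0]>18)&(hsv[...,0]<35)&(hsv[...,1]>120)&(hsv[...,2]>60)
m[:70]=0;m[220:]=0;m[:,:240]=0;m[:,420:]=0
q=W[m];q=q[(np.hypot(q[:,0]-.48,q[:,1]-.23)<.15)&(q[:,2]>.03)];print(len(q),np.percentile(q,[1,50,99],axis=0))
for a in(.41,.44,.49,.52):
    t=q[abs(q[:,0]-a)<.012]; print(a,len(t),np.percentile(t,[1,99],axis=0).round(4).tolist())
E
```

```text
1628 [[0.39248111 0.2083872  0.0613648 ]
 [0.49706516 0.23943158 0.09159426]
 [0.56148016 0.24973752 0.15755989]]
0.41 217 [[0.3983, 0.2231, 0.0608], [0.4216, 0.2458, 0.1181]]
0.44 193 [[0.4286, 0.2237, 0.0612], [0.4517, 0.2444, 0.0969]]
0.49 182 [[0.4785, 0.2207, 0.0626], [0.5014, 0.2441, 0.0998]]
0.52 191 [[0.5082, 0.2231, 0.0647], [0.5316, 0.2433, 0.11]]
```

View pics/f.png

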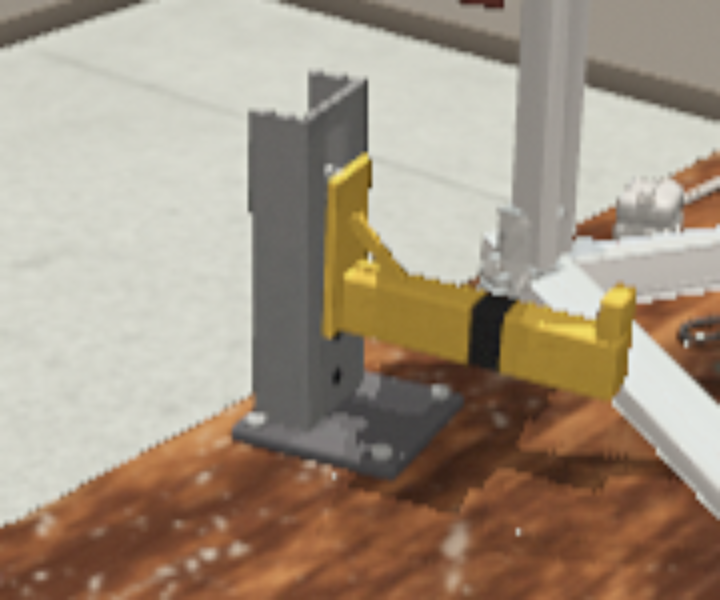

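The arm hangs on the upright, plate flat at (345,250) and the bar level within about 2°, with its underside near z 0.063. The gripper is clear.

```bash
python3 -c "
from station import ticket
print(ticket.hand_in())"
```

```text
the job is handed in; nothing more can be done
None
```

The yellow hanger arm hangs by both tabs in the upright's slots, level and released, the blue arm was left untouched, and I handed the job in at about 11.4 s; the hand-in returned no verdict.

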